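Take the sample can off its latched hook and weigh it

ROBOT

A 6-joint arm with a two-finger parallel gripper is mounted at the origin on the work surface. World frame = base frame: x ahead of the robot, y to its left, z up, the work surface at z = 0. Lengths are in mm, angles in rad, forces in N, time in s.
With the tool pointing down it reaches from about 350 to 975 mm from the base axis. Payload 7.1 kg.
Tool frame: the origin (TCP) lies on the front face of the gripper's body, between the roots of the fingers; the fingertips stand 80 mm ahead of it and the grasp point (between the pads) lies 61 mm ahead of it (env.tips_ahead is the distance from the TCP to the fingertips, in mm); z points along the fingers, y is the line along which they close (so a half turn about z gives the same grasp; the last joint's range is limited). The gripper opens to 88 mm and grips with 3 to 60 N. Pads are 20 mm wide; open, the fingers measure 115 mm over their backs; the gripper's body (75 mm by 178 mm) begins 61 mm behind the grasp point.
Start: joints at [-1.215, 0.423, 1.63, -0, 1.089, -0.019], TCP at [228.82, -581.59, 302.675] pointing down, gripper open.
Joint ranges: [-3, 3], [-0.9, 2.11], [0.09, 2.58], [-1.31, 4.45], [0.11, 2.69], [-2.54, 2.54]. Speed limits (rad/s): [2.39, 2.39, 3.01, 3.14, 3.14, 3.14].

INTERFACE

Orientations are given as a unit quaternion [x, y, z, w].
In Python, from station import env, set_gripper, viewer, workorder gives the robot as it stands. Calls block until the motion is done:
- env.reach(position, orientation): joint-space move of the TCP to a pose.
- env.move_l(position, rot=None, rate=150, f_stop=None): straight line of the TCP; rot=None keeps the orientation; rate is the mean speed in mm/s. With f_stop (N) it stops when the force on the tool has changed by that much, and returns True; else False.
- env.move_joints(angles): joint-space move.
- set_gripper(opening): finger opening in mm; the grip force is fixed at half the most; returns when the fingers have stopped.
- env.hold(seconds).
- env.ik(position, orientation): joint angles nearest the present ones, or None.
- env.read_state(): the state.
- viewer.camera(name): name is "scene" or "top"; returns the picture (400x640x3 uint8, blue, green, red); there is no depth.
- viewer.camera_params(name): a dict with "fx", "fy", "cx", "cy" (pixels), "pose" (4x4, takes a point from camera to world coordinates). Camera axes: x right, y up, looking along -z (the intrinsics and any distortion apply to the point x, -y, -z); pixel columns grow to the right and rows downward; lengths in mm; the calibration is good to about 2 mm. A picture is of the moment at which its call begins. camera_params takes no time and is no camera call.
A pose or a line that the arm cannot do raises env.IKError and nothing moves.
- workorder.sign_off(): hands the job in; it is judged then, once.
The state is a dict: "time_s": time; "qpos": joint angles; "dq": joint speeds; "tau": joint torques, N m; "tool_pos": TCP position; "orientation": TCP orientation; "force": force on the tool from outside, world axes, zero at the start; "wrist_torque": the same for the moment, N m; "width": finger opening in mm; "grip_force": force on a finger pad.
Only numpy, scipy, OpenCV 4.12 (cv2) and the standard library are available. Lean on these libraries where they do the work, as an engineer would, in place of code of your own. Each camera call takes 0.05 s, during which the arm holds its last target. There are 200 camera calls.

TASK

On the bench of a milking-equipment shop, two lidded steel sample cans hang on hook stands, each locked in by a sprung keeper. Press down the yellow pad of the keeper that holds the blue-lidded can until the keeper snaps open, then lift that can off its hooks and stand it gently, upright, in the middle of the scale and let it go. Leave the red-lidded can hanging where it is.

Things in the scene. Friction and masses are not known exactly. Their poses are not given: they have to be found in the camera images.
- blue_can_knob (a point): Grip point of the can to move, on the axis (z up) of its upright blue knob (24 mm wide, 40 tall), 24 mm above the lid (72 wide), 128 above the flat underside. Steel can 68 wide, 0.25 to 0.5 kg. Its 12 mm side pins (along y, tips 68 mm out, 58 mm below this point) lie in two hooks open to the top. Keeper closed: noses over the pins block it. Open: it lifts straight up, clear of the hooks after 80 mm.
- stand_a_pad (a point): Centre of the top of the yellow press pad (36 x 130 mm, 8 thick, long side y) of the keeper on the blue can's green hook stand, 94 mm from the can's axis on the robot's side; x points to the can. Closed: 137 mm above the table. Pressed down it resists with about 4 N; after some 25 mm it goes over centre, swings on by itself to about 75 mm above the table and stays open.
- scale_plate (a point): Centre of the top of the bench scale's square aluminium plate, 170 x 170 mm, 42 mm above the table; grey body 190 x 190 mm; fixed, z up.
- red_can_knob (a point): The same point on the knob of the other can, identical but with a red lid and knob, hanging on another stand that looks the same, 210 to 370 mm away to the left or right. Leave it alone.
Things that resemble listed ones, but are neither listed nor needed, are in the scene too. Leave any orange or turquoise look-alike of the part that bears blue_can_knob alone.

How it is judged (in metres and radians):
On the way:
1. the blue can's keeper is pressed open (its yellow pad down below 95 mm above the table) while the can still hangs on its hooks (within 25 mm of its start) (height (world z) of stand_a_pad below 0.095 m and distance of blue_can_knob from where it was at the start of the episode below 0.025 m), for 0.2 s.
At the end, for the whole second after the job is handed in: The blue-lidded can stands upright (within 7 degrees) and at rest on the scale's plate, its axis within 40 mm of the plate's centre, released; the red-lidded can hangs within 30 mm of where it was (horizontal distance between blue_can_knob and scale_plate below 0.04 m and z of blue_can_knob in the frame of scale_plate between 0.12 and 0.136 m and angle between blue_can_knob's own z axis and vertical below 0.12 rad and linear speed of blue_can below 0.03 m/s and distance of red_can_knob from where it was at the start of the episode below 0.03 m); the robot touches nothing.
It fails at once if the red-lidded can is moved by more than 50 mm (distance of red_can_knob from where it was at the start of the episode above 0.05 m).
It fails at once if the blue can is dropped (it moves faster than 0.6 m/s with the fingers off it, as after a fall of 20 mm) (linear speed of blue_can above 0.6 m/s and contact force between the fingers and blue_can below 0.1 N).
It also fails if it takes over 58 s, if anything falls off the work surface, if the arm or the gripper's body presses on something with over 40 N, if the wrist force passes 120 N, or if a joint passes its speed limit or range.

## Working session

There is one attempt and no reset: what is moved stays moved. The work goes in short steps, each a Python script; the robot and the scene stay as the last script left them, time stands still between calls to the robot, and variables do not carry over. Pictures are saved under pics/ and viewed, at most 10 in all, crops included, and the job is handed in when it is done.

```bash
ls; mkdir -p pics; python3 - <<'E'
from station import env, viewer
import cv2
for n in("scene","top"):
    cv2.imwrite(f"pics/{n}0.png",viewer.camera(n)); print(n,viewer.camera_params(n))
s=env.read_state(); print(s["time_s"],s["tool_pos"],s["orientation"])
E
```

```text
pics
scene {'fx': 422.4141129778725, 'fy': 422.4141129778725, 'cx': 321.05401910015985, 'cy': 202.85971421767357, 'pose': array([[-4.36613737e-01, -7.61969418e-01,  4.78300167e-01,
         1.12068788e+03],
       [ 8.99522182e-01, -3.78672380e-01,  2.17869396e-01,
         2.70581006e+02],
       [ 1.51092457e-02,  5.25366381e-01,  8.50741956e-01,
         1.17470550e+03],
       [ 0.00000000e+00,  0.00000000e+00,  0.00000000e+00,
         1.00000000e+00]])}
top {'fx': 518.2364991158796, 'fy': 518.2364991158796, 'cx': 321.5748220669792, 'cy': 206.52665878858633, 'pose': array([[-1.82822772e-02,  9.89765326e-01, -1.41528649e-01,
         3.65956815e+02],
       [-9.99658915e-01, -1.54546897e-02,  2.10524542e-02,
         3.85550153e+01],
       [ 1.86497078e-02,  1.41865263e-01,  9.89710279e-01,
         1.55053355e+03],
       [ 0.00000000e+00,  0.00000000e+00,  0.00000000e+00,
         1.00000000e+00]])}
0.1 [ 228.68148101 -581.24458249  301.98225762] [ 9.82490312e-01  1.86312419e-01 -1.14390163e-04 -6.75187795e-04]
```

View pics/scene0.png

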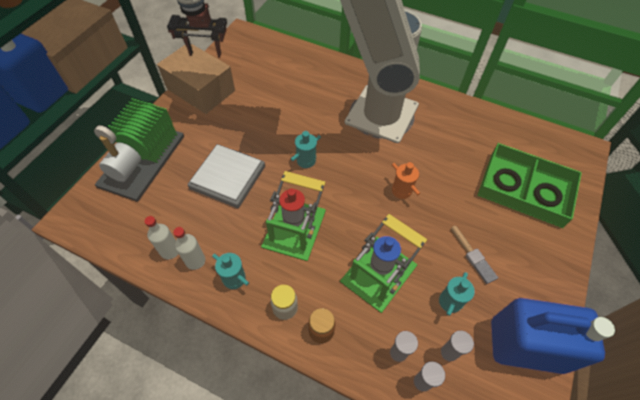

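View pics/top0.png

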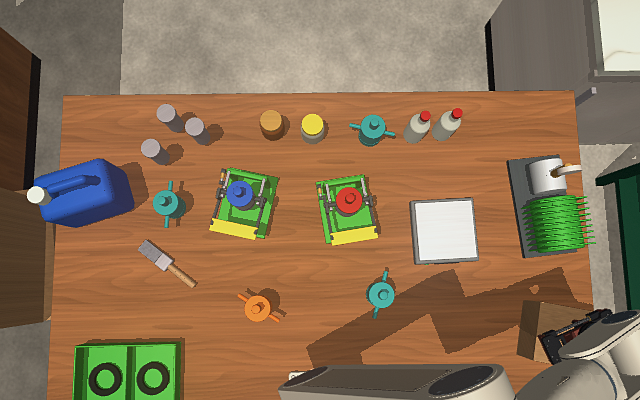

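The scene view shows the blue can at about (386,250), its pad at (405,231), red at (291,205) and the scale at (227,175). The top view shows blue at (240,192), its pad at (233,229), red at (348,200) and the scale at (444,231). I'll segment these and enlarge them.

```bash
cat > h.py <<'E'
import numpy as np, cv2
from station import env, set_gripper, viewer, workorder
from scipy.spatial.transform import Rotation as R
def ray(n,uv):
    p=viewer.camera_params(n);T=p["pose"]
    d=np.array([(uv[0]-p["cx"])/p["fx"],-(uv[1]-p["cy"])/p["fy"],-1.])
    return T[:3,3],T[:3,:3]@d
def atz(n,uv,z):
    o,d=ray(n,uv);return o+d*(z-o[2])/d[2]
def tri(a,b):
    A=[];B=[]
    for n,uv in(("top",a),("scene",b)):
        o,d=ray(n,uv);d=d/np.linalg.norm(d);P=np.eye(3)-np.outer(d,d);A.append(P);B.append(P@o)
    A=np.vstack(A);B=np.hstack(B);x=np.linalg.lstsq(A,B,rcond=None)[0];return x,np.linalg.norm(A@x-B)
def proj(n,X):
    p=viewer.camera_params(n);T=p["pose"];c=T[:3,:3].T@(np.asarray(X)-T[:3,3])
    return np.array([p["cx"]+p["fx"]*c[0]/-c[2],p["cy"]-p["fy"]*c[1]/-c[2]])
def down(yaw): # tool z down, tool y along (yaw direction) 
    y=np.array([np.cos(yaw),np.sin(yaw),0]);z=np.array([0,0,-1.]);x=np.cross(y,z)
    return R.from_matrix(np.c_[x,y,z]).as_quat()
E
python3 - <<'E'
from h import *
for n,box in(("top",(190,150,300,255)),("scene",(330,200,440,305))):
    im=cv2.imread(f"pics/{n}0.png");h=cv2.cvtColor(im,cv2.COLOR_BGR2HSV)
    x0,y0,x1,y1=box
    for name,lo,hi in(("yel",(22,110,90),(34,255,255)),("blue",(105,120,40),(125,255,255))):
        m=np.zeros(h.shape[:2],np.uint8);m[y0:y1,x0:x1]=cv2.inRange(h,lo,hi)[y0:y1,x0:x1]
        N,l,st,c=cv2.connectedComponentsWithStats(m);k=1+np.argmax(st[1:,4])
        pts=np.argwhere(l==k)[:,::-1].astype(np.float32);print(n,name,c[k],st[k],cv2.minAreaRect(pts))
        if name=="yel" and n=="top":
            w=np.array([atz(n,q,137)[:2] for q in cv2.boxPoints(cv2.minAreaRect(pts))]);print("pad corners",w.round(1).tolist(),w.mean(0))
            print("centroid",atz(n,c[k],137))
    big=cv2.resize(im[y0:y1,x0:x1],None,fx=5,fy=5,interpolation=cv2.INTER_CUBIC);cv2.imwrite(f"pics/c_{n}.png",big)
E
python3 -c "
import cv2,numpy as np
a=cv2.imread('pics/c_top.png');b=cv2.imread('pics/c_scene.png');cv2.imwrite('pics/c.png',cv2.resize(np.hstack([a,b]),(800,382)))"
```

```text
top yel [232.99469965 228.50353357] [209 218  49  22 566] ((233.0292510986328, 228.36341857910156), (46.7249870300293, 12.711431503295898), 12.094757080078125)
pad corners [[509.1, 317.1], [543.1, 310.3], [514.2, 185.5], [480.3, 192.8]] [511.67695847 251.41594386]
centroid [511.25700268 251.48160738 137.        ]
top blue [238.99800399 193.26546906] [226 181  27  26 501] ((239.25001525878906, 193.25003051757812), (24.748737335205078, 25.45584487915039), 45.0)
scene yel [404.23217923 230.54989817] [383 214  44  34 491] ((404.1922912597656, 230.46153259277344), (46.872161865234375, 11.094003677368164), 33.690067291259766)
scene blue [386.65919283 248.68609865] [374 237  26  24 446] ((386.5, 248.5), (23.0, 25.0), 90.0)
```

View pics/c.png

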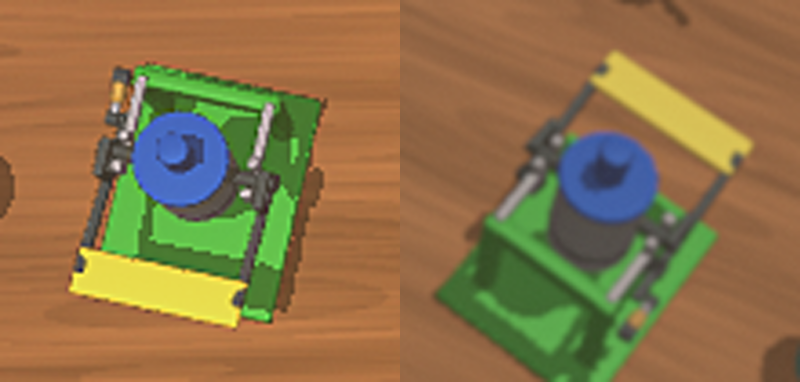

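The crops show the lid and knob top clearly: the knob top is at about (238.2,190.9) in the top view and (388.6,240.7) in the scene view. The pad measures 35x128 mm, which fits. Next: triangulate the knob, the pad and the scale.

```bash
python3 - <<'E'
from h import *
print("knobtop",tri((238.2,190.9),(388.6,240.7)))
print("lid blob",tri((239.2,193.3),(386.6,248.6)))
print("pad",tri((233.0,228.4),(404.2,230.5)))
pad=np.array([511.5,251.4]);print("can axis from pad",pad+94*np.array([.974,-.2256]))
C={}
for n,seed in(("top",(444,231)),("scene",(227,172))):
    im=cv2.imread(f"pics/{n}0.png");m=np.zeros((402,642),np.uint8)
    cv2.floodFill(im.copy(),m,seed,255,(6,)*3,(6,)*3,cv2.FLOODFILL_MASK_ONLY|(255<<8))
    pts=np.argwhere(m[1:-1,1:-1]==255)[:,::-1].astype(np.float32);r=cv2.minAreaRect(pts);M=cv2.moments(cv2.convexHull(pts));C[n]=(M["m10"]/M["m00"],M["m01"]/M["m00"]);print(n,C[n],r)
    w=atz(n,C[n],42);print(w, [atz(n,q,42)[:2].round(0).tolist() for q in cv2.boxPoints(r)])
print("scale",tri(C["top"],C["scene"]))
E
```

```text
knobtop (array([602.7147035 , 227.5058315 , 208.32283951]), np.float64(0.3166317268317538))
lid blob (array([603.78363268, 230.00224489, 165.79888996]), np.float64(1.4387204090721368))
pad (array([512.20181531, 251.96378801, 131.36658173]), np.float64(0.5091652422267251))
can axis from pad [603.056  230.1936]
top (445.36087187666135, 230.02737905369483) ((445.60003662109375, 229.70001220703125), (57.633567810058594, 56.38788604736328), 85.2363510131836)
[ 506.32849331 -355.62786155   42.        ] [[587.0, -270.0], [598.0, -438.0], [429.0, -442.0], [418.0, -277.0]]
scene (225.53322989397466, 171.18644944401345) ((225.13792419433594, 170.65518188476562), (54.59442901611328, 43.08131790161133), 21.801406860351562)
[ 513.57501486 -354.56351692   42.        ] [[594.0, -432.0], [430.0, -480.0], [428.0, -279.0], [587.0, -245.0]]
scale (array([ 507.72700638, -359.29518187,   31.57670228]), np.float64(1.412837398517914))
```

Consistent: knob axis at (603,230), grip z about 192, pad at (512,251.5) with yaw -13°, scale at (508,-356). Now the press.

```bash
python3 - <<'E'
from h import *
yaw=np.arctan2(.974,.2256); q=min((down(yaw),down(yaw+np.pi)),key=lambda q:abs(env.ik([512,251.5,350],q)[5]))
print(env.ik([512,251.5,350],q))
p=env.read_state()["tool_pos"]
env.move_l([p[0],p[1],380]); set_gripper(0)
env.reach([512,251.5,380],q)
env.move_l([512,251.5,228])
print(env.read_state()["force"])
for z in (217,205,195,185):
    r=env.move_l([512,251.5,z],rate=40,f_stop=25); s=env.read_state(); print(z,r,s["tool_pos"],s["force"])
    if r: break
env.hold(.5); print(env.read_state()["force"],env.read_state()["time_s"])
env.move_l([512,251.5,300])
env.move_l([450,100,360])
cv2.imwrite("pics/top1.png",viewer.camera("top"));cv2.imwrite("pics/scene1.png",viewer.camera("scene"))
a=cv2.imread("pics/top1.png")[150:255,190:300];b=cv2.imread("pics/scene1.png")[200:305,330:440]
cv2.imwrite("pics/c1.png",cv2.resize(np.hstack([a,b]),(800,382),interpolation=cv2.INTER_CUBIC))
E
```

```text
[ 4.35728889e-01  2.91050528e-01  1.70873788e+00 -4.44089210e-16
  1.14180425e+00 -9.07458922e-01]
[ 0.56353428 -0.14195661 -0.17446916]
217 False [512.27158141 251.63408832 217.23708437] [0.42075675 0.06483769 4.50494594]
205 False [511.85431757 251.3446737  204.7106098 ] [-0.57343424 -0.3490717   1.0364523 ]
195 False [511.9607158  251.40535029 194.60022573] [ 1.14783865  0.31333256 -0.77248707]
185 False [511.84771364 251.44449698 184.65844061] [ 1.01614686 -1.08735635  1.08687351]
[ 0.06349904  0.16705763 -0.45056545] 8.5333
```

View pics/c1.png

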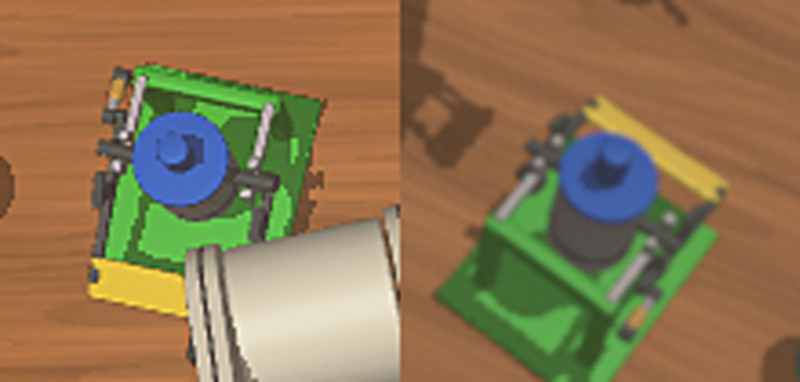

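Left half (top): the pad's visible left end is now at crop (95,275), swung inward. Right half (scene): the pad has moved from crop (675,112) to (655,150), so it's down. The can hasn't moved (lid at crop (180,158)). Now grasp, closing along the stand's x axis, and lift.

```bash
python3 - <<'E'
from h import *
c=np.array([603.2,229.8]); yaw=np.arctan2(-.2256,.974)
ang=[(abs(j[5]),k) for k in(0,1) if (j:=env.ik([*c,380],down(yaw+k*np.pi))) is not None]; q=down(yaw+min(ang)[1]*np.pi); print(ang)
w=R.from_quat(q)
set_gripper(80)
env.reach([*c,360],q)
env.move_l([*c,275],rate=150)
r=env.move_l([*c,254],rate=40,f_stop=6); s=env.read_state(); print(r,s["tool_pos"],s["force"])
if r: env.move_l([*c,s["tool_pos"][2]+3],rate=40)
set_gripper(10); s=env.read_state(); print("grip",s["width"],s["grip_force"],s["force"],s["time_s"])
z=s["tool_pos"][2]
r=env.move_l([*c,z+15],rate=40,f_stop=20); print(r,env.read_state()["force"],env.read_state()["width"])
if not r:
    print(env.move_l([*c,z+200],rate=100,f_stop=20)); s=env.read_state(); print(s["tool_pos"],s["force"],s["width"],s["time_s"])
cv2.imwrite("pics/scene2.png",viewer.camera("scene"))
E
```

```text
[(np.float64(0.5731646294904822), 0)]
False [603.22405705 229.82532091 253.88016099] [ 0.35332637 -0.0114862  -0.68146994]
grip 23.671223811357226 30.00085562467575 [-0.45158633  0.16956209  5.04088318] 15.9583
False [ 0.13846707  0.27016834 -2.98431038] 23.71434620352234
False
[603.07522563 229.74797207 453.65603637] [ 0.17956241 -0.55925613 -3.40300128] 23.54133393922113 18.4917
```

View pics/scene2.png

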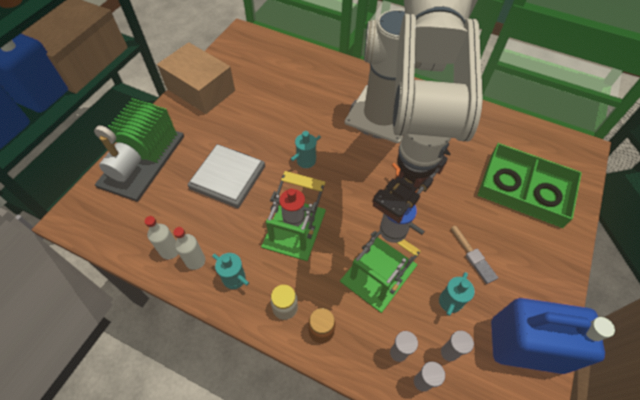

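The can is in the gripper, clear of its stand, with the lid at about (403,213). The red can still hangs at (291,200). Carry it over and set it down by force.

```bash
python3 - <<'E'
from h import *
t=np.array([508,-356.])
env.move_l([*t,450],rate=180); s=env.read_state(); print(s["tool_pos"],s["width"],s["time_s"])
env.move_l([*t,260],rate=100); env.hold(.3)
r=False; z=260
r=env.move_l([*t,222],rate=15,f_stop=2.5); s=env.read_state(); print(r,s["tool_pos"],s["force"],s["time_s"])
cv2.imwrite("pics/scene3.png",viewer.camera("scene")[90:290,80:400]);cv2.imwrite("pics/top3.png",viewer.camera("top")[130:330,320:640])
cv2.imwrite("pics/c3.png",cv2.resize(np.hstack([cv2.imread("pics/scene3.png"),cv2.imread("pics/top3.png")]),(800,250)))
E
```

```text
[ 508.11378662 -355.68889237  450.05286443] 23.474355839197337 21.9917
True [ 508.04611084 -356.03630795  226.48071977] [0.14812287 0.28146187 6.46314978] 26.3
```

View pics/c3.png

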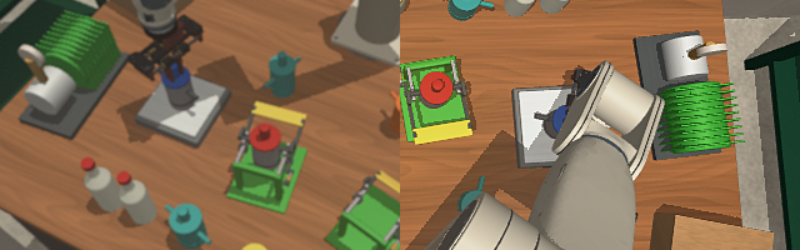

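The can stands on the plate at crop (178,100), about central, and the wrist force shows contact. Release, retreat and check.

```bash
python3 - <<'E'
from h import *
t=np.array([508,-356.])
set_gripper(60); env.move_l([*t,330],rate=80); env.move_l([300,-300,420],rate=200); env.hold(.3)
s=env.read_state(); print(s["force"],s["time_s"])
a=viewer.camera("scene");b=viewer.camera("top")
cv2.imwrite("pics/c4.png",cv2.resize(np.hstack([a[90:290,80:400],b[130:330,320:640]]),(800,250)))
for n,X in(("scene",[508,-356,42]),("top",[508,-356,170]),("scene",[508,-356,170])):print(n,proj(n,X))
for n,im,(x0,y0,x1,y1) in(("scene",a,(190,120,270,200)),("top",b,(400,180,490,270))):
    m=cv2.inRange(cv2.cvtColor(im,cv2.COLOR_BGR2HSV),(105,120,40),(125,255,255))[y0:y1,x0:x1]
    print(n,cv2.connectedComponentsWithStats(m)[3]+[x0,y0],cv2.connectedComponentsWithStats(m)[2][:,4])
E
```

```text
[ 0.61882974  0.12850889 -0.6325493 ] 30.2083
scene [226.08375477 169.80128326]
top [457.59642796 224.79379071]
scene [218.66742465 144.8804945 ]
scene [[229.92837285 159.90891251]
 [220.30877193 150.72631579]] [6115  285]
top [[443.831511   224.38176788]
 [454.46954813 226.2632613 ]] [7591  509]
```

View pics/c4.png

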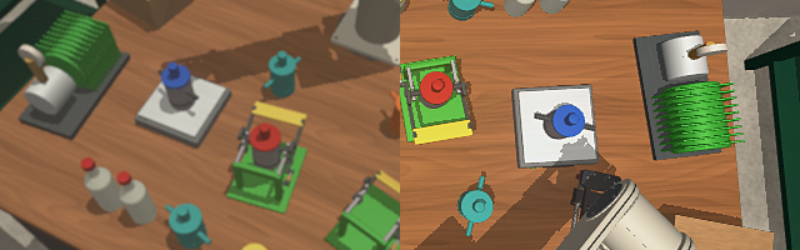

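The can stands upright on the plate with the gripper away from it. Its lid in the top view, (454.5,226.3), is within about 1 px of the expected centre, and the red can still hangs.

```bash
python3 -c "
from station import workorder
print(workorder.sign_off())"
```

```text
the job is handed in; nothing more can be done
None
```

The job is handed in: the keeper was pressed open, and the blue-lidded can stands upright and released near the middle of the scale, with the red-lidded can still hanging; no verdict came back.

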